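Blower lever past idle to full, then start

TASK

Get the bench air blower ready and start it. With your fingertips push the upright black lever on the blower's deck along its slot, past the idle notch in the middle, all the way to the full stop at the end with the longest index line; only then press the round button all the way down and let it spring back. Push the lever without pinching it, do not press the square button or shift the small round trim knob, and leave everything else standing where it is.

Things in the scene. Friction and masses are not known exactly. Their poses are not given: they have to be found in the camera images.
- blower: grey steel blower housing fixed to the table, 220 mm (its x) by 280 mm (its y) by 85 mm tall with a flat aluminium deck; origin under its centre. The lever slot runs along its y at its x = -50 mm; the trim knob's slot runs along y at x = +25 mm. A brass nozzle sticks out of its +x side.
- lever (a joint): travel of the lever along the blower's +y, in m: 0 is shut, about 0.0575 the idle detent (the notch in the slot), 0.112 the full stop (hard). It stays by itself in each of the three; in between it is drawn to the nearest one. To leave shut or idle takes a push of about 7 N (up to 10 N if quick), greatest about 15 mm on; half-way to the next place (0.029, 0.086) it gives way and snaps on by itself. Starts in shut.
- lever_handle (a point): centre of the lever's black plastic handle, an upright block 44 mm (blower x) by 16 mm (blower y) by 34 mm tall, on a short stem; its underside is 8 mm and its top 42 mm above the deck, its centre 25 mm above the deck. It moves with the lever; at full it lies 56 mm to the +y side of the blower's centre, at shut 56 mm to the -y side. Axes as the blower's.
- trim_top (a point): top centre of the small round steel trim knob, 18 mm across, 24 mm tall above the deck, to be left alone
- start (a joint): travel of the round start button, in m: 0 up, 0.006 fully down; sprung, about 5 N when fully down
- start_top (a point): centre of the top face of the round black start button (42 mm across, standing 14 mm proud of its 76 mm square grey switch box, 60 mm above the table); pressed straight down
- stop (a joint): travel of the square stop button, in m, 0 up; leave alone
- stop_top (a point): centre of the top face of the square black stop button (40 x 40 mm) on a like switch box, 60 mm above the table; leave alone
- globe: clear glass globe, 108 mm across, on a white plaster ring base, 115 mm tall in all; origin under its centre; to be left alone
- cork: small cork stopper, 30 mm across, 28 mm tall, standing on the blower's deck; origin under its centre; to be left alone
- tin: flat round metal tin, 72 mm across, 32 mm tall; origin under its centre; to be left alone
- frit_jar: glass jar with a steel lid, 80 mm across, 110 mm tall; origin under its centre; to be left alone
- brush: brush with wooden handle lying flat, 200 mm long; origin under its middle; to be left alone
- mould: dark wooden block 60 x 90 x 40 mm; origin under its centre; to be left alone
- tumbler: glass tumbler, 72 mm across, 95 mm tall; origin under its centre; to be left alone

How it is judged:
On the way, in this order (a step that is already met when the one before it is completed fails the run):
1. the lever is pushed past idle to its full stop (value of joint lever above 0.108 m), for 0.2 s.
2. the round start button is pressed fully down (value of joint start above 0.0048 m), for 0.05 s.
At the end, for the whole second after the job is handed in: The lever rests within 4 mm of its full stop, the round button is up again (within 1.5 mm), the trim knob is within 6 mm of where it was and every loose thing within 20 mm of where it stood (value of joint lever above 0.108 m and value of joint start below 0.0015 m and not (distance of globe from where it was at the start of the episode above 0.02 m) and not (distance of cork from where it was at the start of the episode above 0.02 m) and not (distance of tin from where it was at the start of the episode above 0.02 m) and not (distance of frit_jar from where it was at the start of the episode above 0.02 m) and not (distance of brush from where it was at the start of the episode above 0.02 m) and not (distance of mould from where it was at the start of the episode above 0.02 m) and not (distance of tumbler from where it was at the start of the episode above 0.02 m) and distance of trim_top from where it was at the start of the episode below 0.006 m); the robot touches nothing.
It fails at once if the round button is pressed before the lever is at its full stop (value of joint start above 0.003 m and value of joint lever below 0.106 m).
It fails at once if the square stop button is pressed (value of joint stop above 0.003 m).
It fails at once if the trim knob is shifted (distance of trim_top from where it was at the start of the episode above 0.006 m).
It fails at once if the lever's handle is pinched between the fingers (y of the grasp point in the frame of lever_handle between -0.008 and 0.008 m and x of the grasp point in the frame of lever_handle between -0.03 and 0.03 m and z of the grasp point in the frame of lever_handle below 0.03 m and contact force between the fingers and lever above 2 N).
It fails at once if a loose thing is lifted, carried or knocked more than 20 mm (distance of any of globe, cork, tin, frit_jar, brush, mould, tumbler from where it was at the start of the episode above 0.02 m).
It also fails if it takes over 42 s, if anything falls off the work surface, if the arm or the gripper's body presses on something with over 40 N, if the wrist force passes 120 N, or if a joint passes its speed limit or range.

ROBOT

A 6-joint arm with a two-finger parallel gripper is mounted at the origin on the work surface. World frame = base frame: x ahead of the robot, y to its left, z up, the work surface at z = 0. Lengths are in m, angles in rad, forces in N, time in s.
With the tool pointing down it reaches from about 0.275 to 0.875 m from the base axis. Payload 12.5 kg.
Tool frame: the origin (TCP) lies on the centre line of the jaws, within the pads' length; the fingertips stand r.finger_overhang ahead of it and the grasp point (between the pads) lies 3 mm ahead of it (r.finger_overhang is the distance from the TCP to the fingertips, in m); z points along the fingers, y is the line along which they close (so a half turn about z gives the same grasp; the last joint's range is limited). The gripper opens to 85 mm and grips with 20 to 120 N. Pads are 22 mm wide; open, the fingers measure 114 mm over their backs; the gripper's body (76 mm by 85 mm) begins 54 mm behind the grasp point. The pads swing forward as they close: fully open they stand 13 mm farther back than shut.
Start: joints at [-0.085, 0.351, 1.652, -0, 1.139, -0.085], TCP at [0.55, 0, 0.253] pointing down, gripper open.
Joint ranges: [-2.75, 2.75], [-0.79, 2.1], [0.01, 2.65], [-1.57, 4.71], [0.07, 3.14], [-2.87, 2.87]. Speed limits (rad/s): [2.22, 2.22, 2.79, 3.14, 3.14, 3.14].

INTERFACE

Orientations are given as a unit quaternion [x, y, z, w].
In Python, from cell import r, optics gives the robot as it stands. The module is installed in compiled form; this text tells all that it offers. Calls block until the motion is done:
- r.move_to(position, orientation): joint-space move of the TCP to a pose.
- r.move_linear(position, rot=None, vel=0.15): straight line of the TCP; rot=None keeps the orientation; vel is the mean speed in m/s.
- r.set_joints(angles): joint-space move.
- r.set_gripper(opening, squeeze=None): opening from 0.0 (shut) to 1.0 (fully open); squeeze is the grip in N (None keeps the last); returns when the fingers have stopped.
- r.sleep(seconds).
- r.inverse_kinematics(position, orientation): joint angles nearest the present ones, or None.
- optics.get_image(name): name is "scene" or "side" or "wrist"; returns a dict with "pixels" (420x560x3 uint8, red, green, blue), "depth" (420x560 float32, m along the optical axis (not along the pixel's ray), 0 where there is no reading), "fx", "fy", "cx", "cy" (pixels), "camera_from_world" (4x4, takes a point from world to camera coordinates); the wrist camera has in their place "mount" (4x4, takes a point from camera to tool coordinates, whose origin is the TCP and whose axes are the flange's). Camera axes: x right, y down, z forward; pixel columns grow to the right and rows downward; lengths in m; the calibration is good to about 2 mm. A picture is of the moment at which its call begins: read the wrist's pose just before it.
A pose or a line that the arm cannot do raises r.PlanningError and nothing moves.
- r.hand_in(): hands the job in; it is judged then, once.
Readings, each from a call of its own:
- r.current_t(): time.
- r.current_q(): joint angles.
- r.current_qvel(): joint speeds.
- r.current_effort(): joint torques, N m.
- r.current_tool_pos(): TCP position.
- r.current_ee_rot(): TCP orientation.
- r.current_contact_force(): force on the tool from outside, world axes, zero at the start.
- r.current_torque(): the same for the moment, N m.
- r.current_opening(): opening from 0.0 (shut) to 1.0 (fully open).
- r.current_finger_force(): force on a finger pad.
Only numpy, scipy, OpenCV 4.12 (cv2) and the standard library are available. Lean on these libraries where they do the work, as an engineer would, in place of code of your own. Each camera call takes 0.05 s, during which the arm holds its last target. There are 200 camera calls.

## Working session

There is one attempt and no reset: what is moved stays moved. The work goes in short steps, each a Python script; the robot and the scene stay as the last script left them, time stands still between calls to the robot, and variables do not carry over. Pictures are saved under pics/ and viewed, at most 10 in all, crops included, and the job is handed in when it is done.

```bash
mkdir -p pics
python3 - <<'E'
from cell import r, optics
import cv2,numpy as np
print(r.current_t(), r.finger_overhang, r.current_ee_rot(), r.current_tool_pos())
for n in ("scene","side"):
    d=optics.get_image(n); cv2.imwrite(f"pics/{n}.png",d["pixels"][:,:,::-1]); np.savez(f"{n}.npz",**d)
    T=d["camera_from_world"]; print(n,-T[:3,:3].T@T[:3,3],d["fx"],(d["depth"]>0).mean())
E
```

```text
0.0 0.022 [ 7.07093046e-01  7.07120279e-01 -3.76479750e-04 -4.39496255e-04] [5.49691525e-01 6.13913633e-05 2.52765262e-01]
scene [1.52582172 0.51766593 0.7730966 ] 544.6590565475411 0.9959991496598639
side [ 0.0340821  -0.75562289  0.67927167] 411.12199458400977 0.9961054421768708
```

View pics/scene.png

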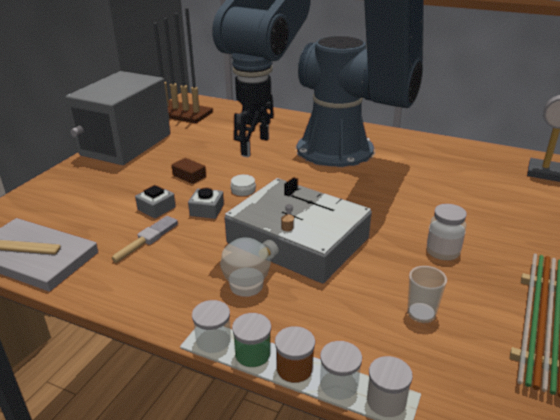

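View pics/side.png

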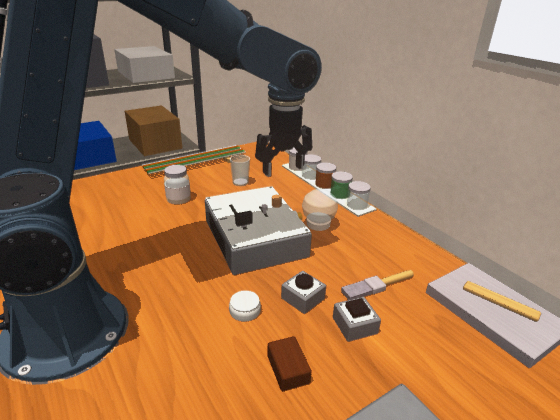

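The blower's deck is at about (300,222) in the scene view, with the lever at (290,187) at the -y end. The round button is at scene (206,194) and side (304,282). The square one is at scene (155,191) and side (357,308). Next I'll get the geometry from depth.

```bash
cat > h.py <<'E'
import numpy as np,cv2
def cloud(d,T=None):
    z=d["depth"]; v,u=np.indices(z.shape)
    P=np.stack([(u-d["cx"])/d["fx"]*z,(v-d["cy"])/d["fy"]*z,z],-1)
    T=np.linalg.inv(d["camera_from_world"]) if T is None else T
    W=P@T[:3,:3].T+T[:3,3]; W[z<=0]=np.nan
    return W
E
python3 - <<'E'
from h import *
for n,box,bt,sq in (("scene",(225,175,372,275),(190,185,222,205),(138,182,175,202)),("side",(200,185,312,270),(288,270,322,296),(340,294,376,322))):
    d=dict(np.load(n+".npz")); W=cloud(d); pix=d["pixels"].astype(int)
    w=W[box[1]:box[3],box[0]:box[2]].reshape(-1,3)
    k=w[(abs(w[:,2]-.085)<.006)]
    print(n,"deck",len(k),np.median(k[:,2]),k.std(0)[2],cv2.minAreaRect(k[:,:2].astype(np.float32)), np.percentile(k[:,:2],[1,99],axis=0).tolist())
    h=w[(w[:,2]>.100)&(w[:,2]<.14)]; hp=pix[box[1]:box[3],box[0]:box[2]].reshape(-1,3)[(w[:,2]>.100)&(w[:,2]<.14)]
    b=h[hp.max(1)<60]; print(" lever",len(b),b.mean(0),b.min(0),b.max(0))
    o=h[hp.max(1)>=60]; print(" others",len(o),o.mean(0),o.min(0),o.max(0))
    for q in (bt,sq):
        w2=W[q[1]:q[3],q[0]:q[2]].reshape(-1,3);p2=pix[q[1]:q[3],q[0]:q[2]].reshape(-1,3)
        m=(p2.max(1)<50)&(w2[:,2]>.053); t=w2[m]; print(" btn",m.sum(),np.median(t,0),t.min(0),t.max(0))
        m=(w2[:,2]>.04)&(w2[:,2]<.05)&(p2.max(1)>80); t=w2[m]; print("   box",cv2.minAreaRect(t[:,:2].astype(np.float32)))
E
```

```text
scene deck 5843 0.0853335966989589 0.0018883653555819171 ((0.5952901840209961, 0.08026765286922455), (0.27954256534576416, 0.3707241117954254), 79.57711029052734) [[0.41468739820956263, -0.0461817559143004], [0.7723292585045116, 0.23571993237886857]]
 lever 154 [0.4717953  0.05095217 0.11641644] [0.44591679 0.03849761 0.10055339] [0.48868123 0.05842964 0.130038  ]
 others 851 [0.69380424 0.0700798  0.1096356 ] [0.44122759 0.02016456 0.10003572] [0.76719335 0.11498975 0.13052572]
 btn 99 [ 0.50259414 -0.179271    0.05993871] [ 0.48140823 -0.19763134  0.05316054] [ 0.51859649 -0.16124226  0.06339871]
   box ((0.49606654047966003, -0.18212838470935822), (0.07768993079662323, 0.07480069994926453), 15.525200843811035)
 btn 117 [ 0.5491153  -0.30532808  0.060402  ] [ 0.52680539 -0.33084997  0.05322121] [ 0.56678148 -0.28994108  0.06508858]
   box ((0.5488892793655396, -0.30370140075683594), (0.06095399707555771, 0.09380953758955002), 27.448505401611328)
side deck 3865 0.0853084103655396 0.0016741146869828567 ((0.5490372776985168, 0.08596818149089813), (0.28004470467567444, 0.2763766646385193), 79.42859649658203) [[0.40036437200366565, -0.053549862703122], [0.6749566010991275, 0.23043979636938983]]
 lever 190 [0.45893553 0.04339335 0.11695719] [0.43987802 0.03571743 0.10028353] [0.48169615 0.05823926 0.12969166]
 others 162 [0.58681541 0.08112671 0.1087487 ] [0.44191571 0.03597684 0.10002045] [0.70918312 0.11237341 0.12934875]
 btn 46 [ 0.48320189 -0.19508367  0.05806127] [ 0.47204799 -0.20430945  0.05302347] [ 0.50540966 -0.16445609  0.06175243]
   box ((0.4942399561405182, -0.18286727368831635), (0.07764874398708344, 0.0773329958319664), 9.717254638671875)
 btn 64 [ 0.52470794 -0.32371999  0.05756433] [ 0.51774092 -0.33375481  0.05300909] [ 0.5511025  -0.29072866  0.06179827]
   box ((0.5411006212234497, -0.31069013476371765), (0.0757928267121315, 0.07500560581684113), 74.43875885009766)
```

Run:
```python
from cell import r, optics
from h import *
from scipy.spatial.transform import Rotation as R
r.set_gripper(0.0)
r.move_to([0.47,0.04,0.36],r.current_ee_rot())
p,q=np.array(r.current_tool_pos()),r.current_ee_rot()
d=optics.get_image("wrist"); T=np.eye(4); T[:3,:3]=R.from_quat(q).as_matrix(); T[:3,3]=p; T=T@d["mount"]
d["T"]=T; np.savez("wrist.npz",**d); cv2.imwrite("pics/wrist.png",d["pixels"][:,:,::-1])
print(p,T[:3,3],r.current_t())
W=cloud(d,T); m=abs(W[...,2]-.085)<.005
cnt=max(cv2.findContours(m.astype(np.uint8),cv2.RETR_EXTERNAL,2)[0],key=cv2.contourArea)
print(cv2.minAreaRect(W[m][:,:2].astype(np.float32)), cv2.boundingRect(cnt))
m=(W[...,2]>.115)&(W[...,2]<.135); print("lever top",m.sum(),W[m].min(0),W[m].max(0),cv2.minAreaRect(W[m][:,:2].astype(np.float32)))
```

```text
[0.47024826 0.03984984 0.35921622] [0.47092767 0.11988242 0.4806626 ] 1.5333
((0.5828606486320496, 0.08091877400875092), (0.27650392055511475, 0.3434860110282898), 79.72250366210938) (219, 0, 239, 246)
lever top 1117 [0.44003753 0.0359227  0.11500021] [0.73917921 0.1112428  0.13057043] ((0.5889719724655151, 0.07496602088212967), (0.2993488311767578, 0.07222189009189606), 1.5087233781814575)
```

View pics/wrist.png

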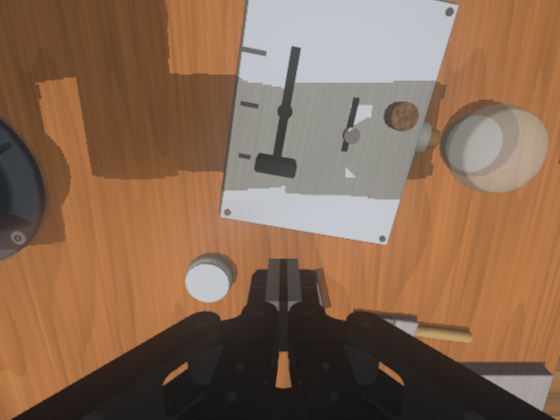

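The wrist view shows the lever at (275,165), the notch at (285,112), and the far slot end with the longest index line at (295,48). The trim knob is at (352,134) and the cork at (405,115). The slot is clear.

Run:
```python
from h import *
d=dict(np.load("wrist.npz")); W=cloud(d,d["T"]); pix=d["pixels"]
w=W[140:190,245:310].reshape(-1,3); p=pix[140:190,245:310].reshape(-1,3)
k=w[(w[:,2]>.122)&(w[:,2]<.135)&(p.max(1)<90)]
print("top",len(k),np.median(k[:,2]),cv2.minAreaRect(k[:,:2].astype(np.float32)))
rect=cv2.minAreaRect(k[:,:2].astype(np.float32))
# deck lower corners from plane rays
def ray(u,v,z):
    T=d["T"]; q=T[:3,:3]@[(u-d["cx"])/d["fx"],(v-d["cy"])/d["fy"],1]; return T[:3,3]+q*(z-T[2,3])/q[2]
a,b=ray(221,217,.085),ray(387,244,.085); print(a,b,np.hypot(*(a-b)[:2]))
for u,v in((247,0),(295,48),(285,112)): print(ray(u,v,.085))
e=(b-a)[:2]; e/=np.hypot(*e); print("yaw",np.degrees(np.arctan2(e[1],e[0])))
n=np.array([-e[1],e[0]]); print("lever predicted",a[:2]+e*.06+n*.084)
```

```text
top 586 0.12827765814419537 ((0.4624519944190979, 0.04782329127192497), (0.015130889602005482, 0.042763851583004), 79.28791046142578)
[ 0.39418932 -0.0226358   0.085     ] [ 0.60215511 -0.05895124  0.085     ] 0.21111271560530318
[0.43408433 0.21171125 0.085     ]
[0.48334558 0.16720406 0.085     ]
[0.4728699  0.10201009 0.085     ]
yaw -9.905241956801532
lever predicted [0.46774455 0.04979091]
```

```bash
cat > k.py <<'E'
from cell import r, optics
from h import *
from scipy.spatial.transform import Rotation as R
yaw=np.radians(-10.3); L=np.array([.464,.048]); n=np.array([-np.sin(yaw),np.cos(yaw)])
q=(R.from_euler('z',yaw)*R.from_quat([.70710678,.70710678,0,0])).as_quat()
P=lambda s,z:[*(L+n*s),z]
def look(name):
    p,o=np.array(r.current_tool_pos()),r.current_ee_rot()
    d=optics.get_image("wrist"); T=np.eye(4); T[:3,:3]=R.from_quat(o).as_matrix(); T[:3,3]=p; d["T"]=T@d["mount"]
    cv2.imwrite(f"pics/{name}.png",d["pixels"][:,:,::-1]); return d
E
python3 - <<'E'
from k import *
f=lambda:print(np.round(r.current_tool_pos(),4),np.round(r.current_contact_force(),1),round(r.current_t(),2))
r.move_to(P(-.045,.22),q); r.move_linear(P(-.045,.123)); f()
for s in (-.025,-.017,-.005,.015,.04,.055,.067,.074,.080):
    r.move_linear(P(s,.123),vel=.05); f()
r.move_linear(P(.05,.123)); r.move_linear(P(.05,.25)); r.move_to(P(-.02,.36),q); d=look("after"); f()
W=cloud(d,d["T"]); m=(W[...,2]>.122)&(W[...,2]<.135)&(d["pixels"].max(2)<90)&(abs(W[...,0]-.475)<.05); k=W[m]
print(len(k),cv2.minAreaRect(k[:,:2].astype(np.float32)), "expected",P(.112,0))
E
```

```text
[0.4568 0.0038 0.124 ] [-0.1  0.7  0.6] 2.97
[0.4595 0.0237 0.123 ] [-0.6  0.  -0.2] 3.52
[0.461  0.0314 0.123 ] [-0.  -2.8  1.3] 3.83
[0.4631 0.0428 0.123 ] [-1.5 -6.2  0.9] 4.22
[0.4666 0.0628 0.123 ] [ 0.3 -0.6 -0.5] 4.77
[0.4712 0.0875 0.123 ] [ 0.5 -0.4  0.3] 5.42
[0.4737 0.1017 0.123 ] [-0.9 -5.   1.3] 5.87
[0.4759 0.114  0.1229] [ 0.1  0.5 -0.4] 6.26
[0.4772 0.1211 0.123 ] [-0.4  0.8 -0.2] 6.55
[0.4784 0.127  0.123 ] [-0.5  0.1 -0.8] 6.82
[0.4601 0.0285 0.3586] [-0.1  0.5  0.5] 8.8
843 ((0.4820575714111328, 0.1557883620262146), (0.015241065993905067, 0.04155619442462921), 79.74826049804688) expected [np.float64(0.4840258480930312), np.float64(0.15819512424855667), 0]
```

View pics/after.png

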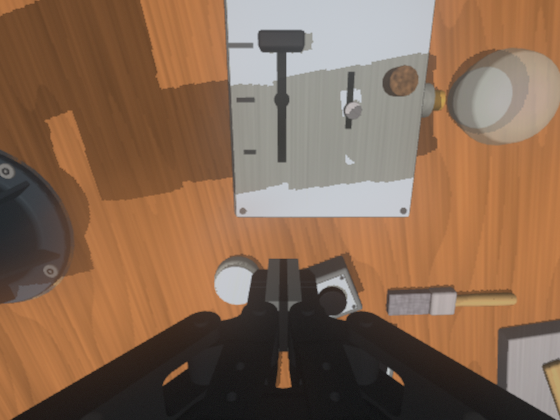

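The lever now sits at (282,40), level with the longest line. It travelled about 0.110 m and there is no residual force. The knob, cork and globe look undisturbed. Now I'll press the start button.

Run:
```python
from k import *
B=[.495,-.1825]
r.move_to([*B,.16],q); r.move_linear([*B,.086],vel=.08); f0=r.current_contact_force()[2]
z=.083
while z>.069:
    r.move_linear([*B,z],vel=.03); r.sleep(.1); f=r.current_contact_force()[2]-f0
    print(z,round(r.current_tool_pos()[2],4),round(f,1))
    if f>12: break
    z-=.001
r.sleep(.2)
r.move_linear([*B,.16]); r.move_to([.47,0,.36],q); r.sleep(.3)
look("end"); s=optics.get_image("scene"); cv2.imwrite("pics/scene2.png",s["pixels"][:,:,::-1])
a=np.load("scene.npz")["pixels"].astype(int); df=abs(a-s["pixels"]).max(2)>60; df[:170,:]=0
print(r.current_t(),[ (cv2.boundingRect(c)) for c in cv2.findContours(df.astype(np.uint8),0,2)[0] if cv2.contourArea(c)>8])
```

```text
0.083 0.0831 -0.2
0.082 0.0821 1.0
0.081 0.0811 2.2
0.08 0.0801 2.6
0.079 0.0791 3.1
0.078 0.0781 3.4
0.077 0.0771 5.1
0.076 0.0761 5.6
0.075 0.0759 17.6
16.525 [(387, 185, 16, 32), (306, 177, 47, 38), (284, 177, 14, 18)]
```

View pics/scene2.png

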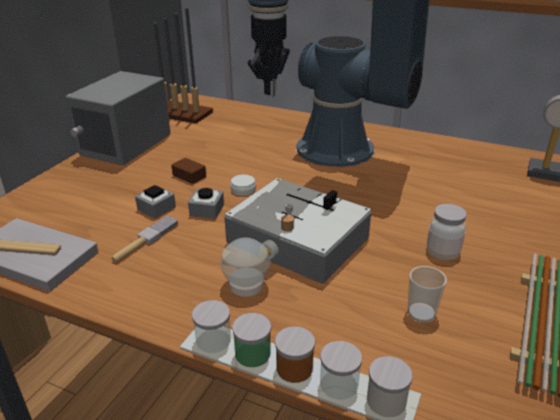

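The lever is at full (330,200). The button bottomed out with a sharp force rise and has sprung back, and nothing else has moved.

```bash
python3 -c "
from cell import r
print(r.hand_in())"
```

```text
the job is handed in; nothing more can be done
None
```

I pushed the lever to its full stop, then pressed the round start button fully down and it sprang back; nothing else appears to have moved, and the job was handed in at about 16.5 s (no verdict came back).

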